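# Make the terminals safe, then hold the detector housing's lid at 45 degrees

## Task

The detector housing is to be inspected: first press the sprung guard of the terminal block down until its catch snaps over it and keeps it shut by itself, and only then lift the housing's lid by its front T-handle to 45 degrees (half-way between shut and upright). The lid falls shut by itself, so the program finishes while the gripper is still holding it still at 45 degrees, with the guard still shut; leave the loose things on the table where they are.

Things in the scene. Friction and masses are not known exactly. Their poses are not given: they have to be found in the camera images.
- housing: detector housing, an open-topped ribbed aluminium box fixed to the table, 130 (x) x 150 (y) x 70 mm high; origin at the centre of its underside; its own -x side is the front with the lid's handle, z up
- lid (a joint): angle of the housing's grey steel lid (137 x 156 x 5 mm, about 0.3 kg): 0 = shut and level, grows as the front edge rises (0.785 rad = 45 degrees, 1.57 upright, stop at 1.8); hinged along the housing's y at the top of its far (+x) wall; falls shut when let go
- lid_hinge (a point): middle of the lid's hinge line, at x = +70 mm, z = 71 mm in the housing's frame
- lid_handle (a point): centre of the steel cross-bar of the lid's T-handle: a cylinder 20 mm in diameter and 30 mm long lying along the housing's y, on a 10 mm thick stem 30 mm out in front of the lid's front edge, the only handle; 179 mm in front of the hinge line and 3.5 mm above it with the lid shut (74.5 mm above the table), free space below and beside it; it swings with the lid in an arc about the hinge
- terminal_block: grey plastic terminal block fixed to the table, 90 (x) x 70 (y) mm and 30 mm high, two screw ears on the sides; origin at the centre of its underside; its own -x side is the front with the catch, z up
- guard (a joint): angle of the white plastic guard plate over the terminals (80 x 62 x 3 mm): 0 = shut and level, grows as its front edge rises, at the start half open (0.6 to 0.95 rad); a spring swings it open again to about 0.3 rad unless the catch holds it. It must be pushed by about 5 to 10 N near its front edge over the last 5 mm; the catch then clicks over it and it rests below 0.03 rad
- guard_hinge (a point): middle of the guard's hinge line, along the block's y, at x = +43 mm, z = 30 mm in the block's frame
- guard_press (a point): point on the guard's upper face to press on, mid-width, 65 mm from the hinge line and 15 mm from the front edge; 33 mm above the table when the guard is shut. The catch is a steel blade 22 mm wide with a round nose that stands in front of the guard's front edge, 38 mm above the table at its top: press behind it, not on it
- catch: the steel catch blade, 22 mm wide, on a short sprung slide at the middle of the block's front; origin at its nose, 39.5 mm in front of the block's centre and 35 mm above the table; leave it to spring by itself
- kf_ring_1: bystander: steel ring, 41 mm in diameter, 14 mm high, origin at its underside; leave it
- kf_ring_2: bystander: steel ring like the other, 41 x 14 mm; leave it
- window_cap: bystander: round cap, 61 mm in diameter, 13 mm high; leave it
- tweezers: bystander: steel tweezers, 126 mm long, lying; leave them
- m6_screw_3: bystander: cap screw, 27 mm long, lying; leave it
- tape_roll: bystander: white tape roll, 59 mm in diameter, 18 mm high; leave it
There are look-alikes about, which are no part of the job. Of the things that look like the terminal_block, the larger one is meant.

How it is judged:
By the outcome, as a careful person would: the job done as asked, in the order asked, and still so for the second after the job is handed in, while the arm keeps its last pose, push and grip.
It also fails if it takes over 56 s, if anything falls off the work surface, if the arm or the gripper's body presses on something with over 40 N, if the wrist force passes 120 N, or if a joint passes its speed limit or range.

## Robot

A 6-joint arm with a two-finger parallel gripper is mounted at the origin on a cart in front of the work surface, level with it; the furniture and walls round the work are solid. World frame = base frame: x ahead of the robot, y to its left, z up, the work surface at z = 0. Lengths are in m, angles in rad, forces in N, time in s.
With the tool pointing down it reaches from about 0.35 to 0.975 m from the base axis. Payload 17.4 kg.
Tool frame: the origin (TCP) lies midway between the tips of the shut fingers; the grasp point (between the pads) lies 19 mm behind it; z points along the fingers, y is the line along which they close (so a half turn about z gives the same grasp; the last joint's range is limited). The gripper opens to 85 mm and grips with 20 to 120 N. Pads are 22 mm wide; open, the fingers measure 114 mm over their backs; the gripper's body (76 mm by 85 mm) begins 54 mm behind the grasp point. The pads swing forward as they close: fully open they stand 13 mm farther back than shut.
Start: joints at [-1.2, 0.116, 1.442, -0, 1.584, -0.038], TCP at [0.268, -0.619, 0.231] pointing down, gripper open.
Joint ranges: [-2.83, 2.83], [-0.83, 2.19], [0.07, 2.5], [-1.14, 4.28], [0.01, 3], [-2.97, 2.97]. Speed limits (rad/s): [1.89, 1.89, 2.22, 3.14, 3.14, 3.14].

## Interface

Orientations are given as a unit quaternion [w, x, y, z].
In Python, from rig import get_obs, camera, close_job gives the robot as it stands.
- The arm moves only by the shell command python3 -m pendant 'ROWS' [OPENING]. ROWS is JSON, a list that holds one entry, the list of rows, each a list of 6 numbers: the shift along the world's x, y, z in mm, then the turn, a rotation vector about the world's x, y, z in rad. In form: [[[dx, dy, dz, wx, wy, wz], ...]]. A call has 1 to 8 rows; each row shifts and turns the commanded pose from where the row before left it; what a row does not reach is not made up. A row lasts 1/8 s, in which the tool goes at most 62.5 mm and 10.7 degrees, less where a joint would pass 70% of its speed; a pose out of reach is approached as far as the arm can. A call with a gripper value outside its range is refused whole. OPENING is the opening in per cent of the stroke, from 0 (shut) to 100 (fully open), set as the call begins (- or left out, the last holds). The fingers move at their own pace and stop on an object; the grip force is fixed at half the most. Time passes only in rows, so rows that do not move let the fingers close. It gives the time, the measured TCP pose, the force, the opening and the grip force at its end, in the units of the state.
- get_obs(): the state, without advancing time (a new reading comes with each control period).
- camera(name): name is "side" or "top"; returns a dict with "color" (400x640x3 uint8, red, green, blue), "K" (3x3 intrinsics, pixels), "dist_coeffs" ([k1, k2, p1, p2, k3] as OpenCV has them; the pictures are not rectified), "R" (3x3) and "t" (3): a world point X has camera coordinates R X + t. Camera axes: x right, y down, z forward; pixel columns grow to the right and rows downward; lengths in m; the calibration is good to about 2 mm. A picture is of the moment at which its call begins. There is no depth.
- close_job(): hands the job in; it is judged then, once.
The state is a dict: "t": time; "qpos": joint angles; "qvel": joint speeds; "tau": joint torques, N m; "eef_pos": TCP position; "eef_rot": TCP orientation; "force": force on the tool from outside, world axes, zero at the start; "wrist_torque": the same for the moment, N m; "gripper_width": finger opening in m; "grip_force": force on a finger pad.
Only numpy, scipy, OpenCV 4.12 (cv2) and the standard library are available. Lean on these libraries where they do the work, as an engineer would, in place of code of your own. Each camera call takes 0.05 s, during which the arm holds its last target. There are 200 camera calls.

## Working session

There is one attempt and no reset: what is moved stays moved. The work goes in short steps, Python scripts to look and compute and a shell command to move; the robot and the scene stay as the last step left them, time stands still between calls to the robot, and variables do not carry over. Pictures are saved under pics/ and viewed, at most 10 in all, crops included, and the job is handed in when it is done.

```bash
mkdir -p pics; ls; python3 - <<'E'
from rig import get_obs,camera
import cv2
o=get_obs();print(o)
for n in("top","side"):
    c=camera(n);cv2.imwrite(f"pics/{n}0.png",c["color"][:,:,::-1]);print(n,c["K"],c["dist_coeffs"],c["R"],c["t"])
E
```

```text
pics
{'t': 0.0, 'qpos': array([-1.19979995e+00,  1.16489734e-01,  1.44229345e+00,  2.81934571e-05,
        1.58400646e+00, -3.78290174e-02]), 'qvel': array([ 0.00058483,  0.00022978, -0.00126321, -0.00120947,  0.00090229,
        0.00134145]), 'tau': array([-8.98540948e-04, -7.32007098e+01, -6.32489204e+01, -2.01714988e-04,
        6.30307986e-03,  5.05124399e-05]), 'eef_pos': array([ 0.26824197, -0.61919178,  0.23054215]), 'eef_rot': array([-5.92549719e-04,  9.79180160e-01,  2.02992255e-01, -8.53389529e-05]), 'force': array([ 0.53603549, -0.03004453,  0.03487172]), 'wrist_torque': array([-0.03171663, -0.04612929, -0.0307777 ]), 'grip_force': 0.0, 'gripper_width': 0.0855852115461298}
top [[370.59399936   0.         313.97284509]
 [  0.         370.59399936 200.02684909]
 [  0.           0.           1.        ]] [-0.02718533  0.          0.          0.          0.        ] [[-0.02256032 -0.9992292  -0.03212544]
 [-0.99071213  0.02665487 -0.13333789]
 [ 0.13409141  0.02881892 -0.99054983]] [0.01481019 0.51884304 1.00490247]
side [[477.01214615   0.         322.10103437]
 [  0.         477.01214615 193.43861567]
 [  0.           0.           1.        ]] [-0.07392781  0.          0.          0.          0.        ] [[-0.99607436 -0.08811938 -0.00841711]
 [-0.04295995  0.5643536  -0.82441461]
 [ 0.07739713 -0.82081666 -0.56592376]] [0.51371178 0.0978276  1.57895728]
```

View pics/top0.png

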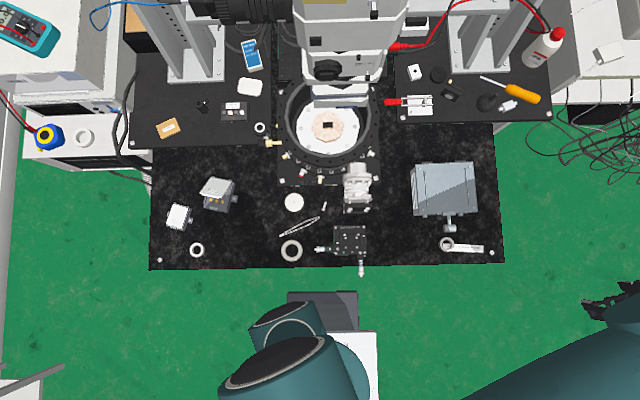

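View pics/side0.png

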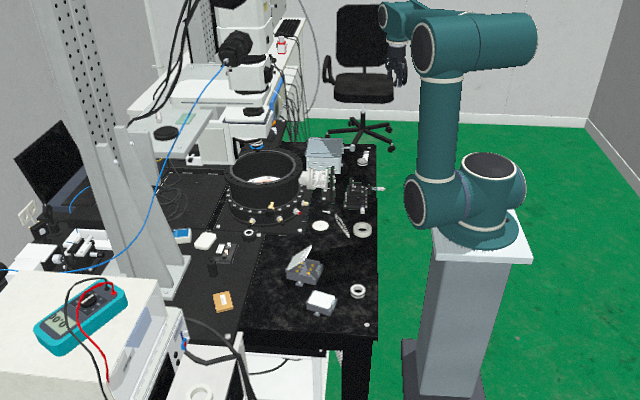

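The top view shows the larger terminal block with its half-open guard near (217,192) and a look-alike at (180,217). The housing is near (443,190) with its T-handle near (450,226). In the side view the block is at (303,268). I'll enlarge these areas.

```bash
python3 - <<'E'
import cv2,numpy as np
t=cv2.imread("pics/top0.png");s=cv2.imread("pics/side0.png")
f=lambda im,x,y,w,h,k:cv2.resize(im[y:y+h,x:x+w],None,fx=k,fy=k,interpolation=cv2.INTER_CUBIC)
a=f(t,160,165,90,75,4.44);b=f(t,400,150,90,100,3.0);c=f(s,265,230,90,90,4.44);
H=300;W=400
m=np.zeros((600,800,3),np.uint8)
for i,p in enumerate([f(t,160,170,80,60,5),f(t,400,155,100,90,3.33),f(s,275,235,80,60,5),f(s,290,130,100,75,4)]):
    p=p[:300,:400];m[(i//2)*300:(i//2)*300+p.shape[0],(i%2)*400:(i%2)*400+p.shape[1]]=p
cv2.imwrite("pics/crop0.png",m)
E
```

```text
(no output)
```

View pics/crop0.png

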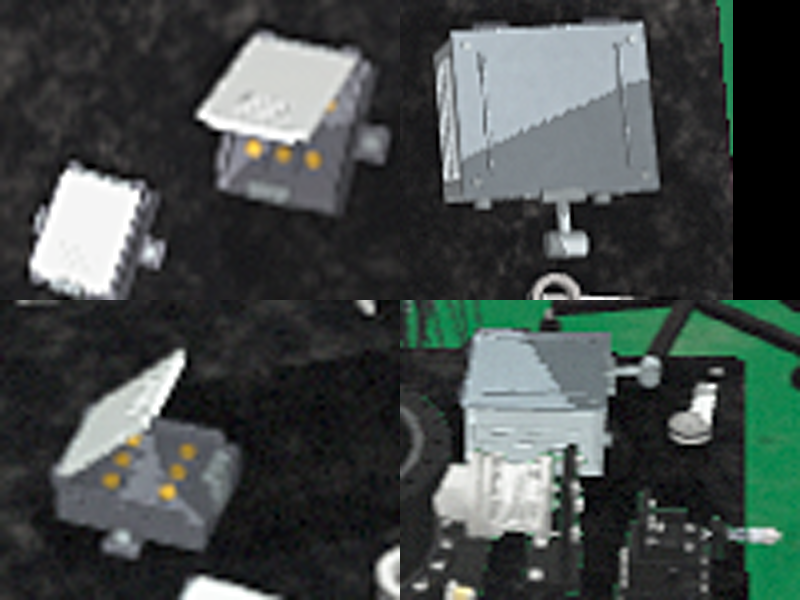

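The crops show the guard's hinge corners in the top view at about (212.4,176.4) and (232,181), and its front corners at (199.4,192.6) and (221.6,198). The catch is at (214,208.5), the handle bar at (450,228) in the top view and (352.5,147.8) in the side view. Next I'll cast rays.

```bash
cat > h.py <<'E'
import numpy as np,cv2
from rig import get_obs,camera
def ray(c,p):
    u=cv2.undistortPoints(np.array([[p]],float),c["K"],c["dist_coeffs"])[0,0]
    return -c["R"].T@c["t"], c["R"].T@np.array([*u,1])
def plane(c,p,z):
    o,d=ray(c,p);return o+d*(z-o[2])/d[2]
def two(c1,p1,c2,p2):
    o1,d1=ray(c1,p1);o2,d2=ray(c2,p2)
    s=np.linalg.lstsq(np.c_[d1,-d2],o2-o1,rcond=None)[0]
    a,b=o1+s[0]*d1,o2+s[1]*d2;return (a+b)/2,np.linalg.norm(a-b)
def proj(c,X):
    return cv2.projectPoints(np.array(X,float).reshape(-1,3),cv2.Rodrigues(c["R"])[0],c["t"],c["K"],c["dist_coeffs"])[0][:,0]
E
python3 - <<'E'
from h import *
np.set_printoptions(precision=4,suppress=True)
t=camera("top");s=camera("side")
print("hinge",[plane(t,p,.033) for p in[(212.4,176.4),(232,181)]])
print("catch",plane(t,(214,208.5),.035))
print("blockfront",[plane(t,p,.03) for p in[(203.6,207),(227.6,212.4)]])
print("side hinge",plane(s,(287,269),.033))
print("front L corner",two(t,(221.6,198),s,(311.6,245.4)), two(t,(199.4,192.6),s,(305,262)))
print("lid",[plane(t,p,.075) for p in[(415,164),(473,161.6),(478,212),(413.5,215)]])
print("bar",plane(t,(449.8,228),.0745),plane(s,(352.5,147.8),.0745),two(t,(449.8,228),s,(352.5,147.8)))
E
```

```text
hinge [array([0.5955, 0.2918, 0.033 ]), array([0.5804, 0.2349, 0.033 ])]
catch [0.5025 0.2853 0.035 ]
blockfront [array([0.5082, 0.3168, 0.03  ]), array([0.491 , 0.2476, 0.03  ])]
side hinge [0.5893 0.3018 0.033 ]
front L corner (array([0.524 , 0.2505, 0.0821]), np.float64(0.0017921394782364224)) (array([0.5387, 0.3138, 0.0757]), np.float64(0.0075536630090339155))
lid [array([ 0.6049, -0.2757,  0.075 ]), array([ 0.6071, -0.4329,  0.075 ]), array([ 0.4697, -0.4351,  0.075 ]), array([ 0.4662, -0.2635,  0.075 ])]
bar [ 0.4292 -0.3575  0.0745] [ 0.427  -0.3467  0.0745] (array([ 0.4284, -0.3599,  0.0673]), np.float64(0.002309780836410519))
```

```bash
python3 -m pendant '[[[14,50,3,0,0,-0.037],[14,50,3,0,0,-0.037],[14,50,3,0,0,-0.037],[14,50,3,0,0,-0.037],[14,50,3,0,0,-0.037],[14,50,3,0,0,-0.037],[14,50,3,0,0,-0.037],[14,50,3,0,0,-0.037]]]' 0 && python3 -m pendant '[[[14,50,0,0,0,-0.037],[14,50,0,0,0,-0.037],[14,50,0,0,0,-0.037],[14,50,0,0,0,-0.037],[14,50,0,0,0,-0.037],[14,50,0,0,0,-0.037],[14,50,0,0,0,-0.037],[14,50,0,0,0,-0.037]]]'; python3 -c "
from rig import get_obs
o=get_obs();print(o['qpos'],o['eef_rot'],o['eef_pos'],o['gripper_width'])"
```

```text
t: 1.2
eef_pos: [0.3804, -0.2178, 0.2555]
eef_rot: [0.0, 0.998, 0.056, 0.0]
force: [1.2, -0.4, 0.8]
gripper_width: 0.0001
grip_force: 0.0
t: 2.2
eef_pos: [0.4924, 0.1825, 0.2553]
eef_rot: [-0.0, 0.996, -0.092, 0.0]
force: [-0.6, -1.3, 0.2]
gripper_width: 0.0001
grip_force: 0.0
[ 3.06346640e-01 -2.18884348e-01  1.72527473e+00 -7.88368228e-05
  1.63493365e+00  2.06125368e+00] [-1.58502298e-05  9.95765655e-01 -9.19279147e-02  1.39055175e-04] [0.49240746 0.18247174 0.25532388] 0.00012249330035383045
```

```bash
python3 -m pendant '[[[15,48,0,0,0,-0.035],[16,49,0,0,0,-0.034],[0,0,-40,0,0,0],[0,0,-40,0,0,0],[0,0,-40,0,0,0],[0,0,0,0,0,0]]]'; python3 - <<'E'
from h import *
np.set_printoptions(precision=4,suppress=True)
t=camera("top");s=camera("side")
X=get_obs()["eef_pos"]
f=lambda c,x,y,w,h,k:cv2.resize(c["color"][y:y+h,x:x+w,::-1],None,fx=k,fy=k,interpolation=cv2.INTER_CUBIC)
cv2.imwrite("pics/c1.png",np.hstack([f(t,170,150,80,100,5),f(s,265,220,80,100,5)]))
print(proj(t,X),proj(s,X))
E
```

```text
t: 2.95
eef_pos: [0.522, 0.277, 0.1324]
eef_rot: [0.001, 0.992, -0.126, -0.002]
force: [0.6, -0.2, 1.0]
gripper_width: 0.0
grip_force: 0.0
[[205.1542 195.8335]] [[309.9524 236.7463]]
```

View pics/c1.png

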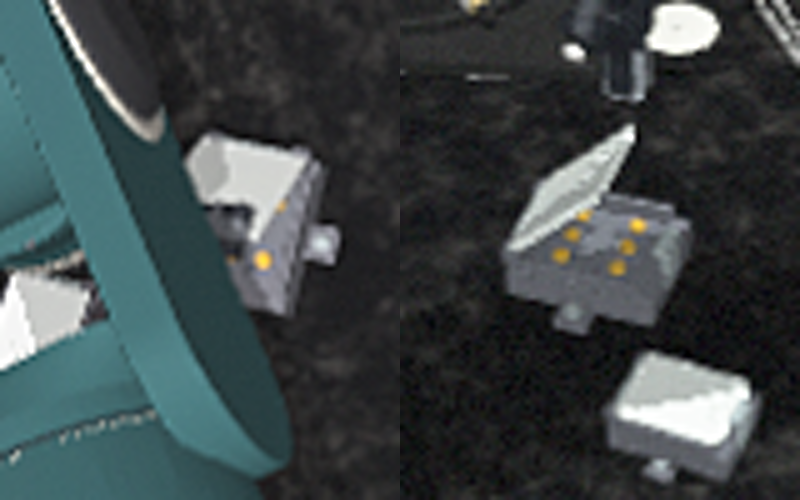

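The side crop shows the fingertips at about (310,239), above the guard's free edge, and the catch near (319,268). I'll cross-check the catch position using both views.

```bash
python3 - <<'E'
from h import *
np.set_printoptions(precision=4,suppress=True)
t=camera("top");s=camera("side")
print(two(t,(214,208.5),s,(319,269)), proj(s,[[.5025,.2853,.035],[.588,.2634,.033],[.596,.2934,.033],[.5223,.28,.033]]))
print(proj(t,[[.5025,.2853,.035]]))
im=s["color"][250:285,275:330];
g=cv2.resize(im[:,:,::-1],None,fx=10,fy=10,interpolation=cv2.INTER_CUBIC)
cv2.imwrite("pics/c2.png",g)
E
```

```text
(array([0.5012, 0.2877, 0.0268]), np.float64(0.004466611312888334)) [[317.8238 266.199 ]
 [289.3877 259.9191]
 [285.1277 266.8409]
 [311.1628 265.0664]]
[[213.9871 208.4959]]
```

View pics/c2.png

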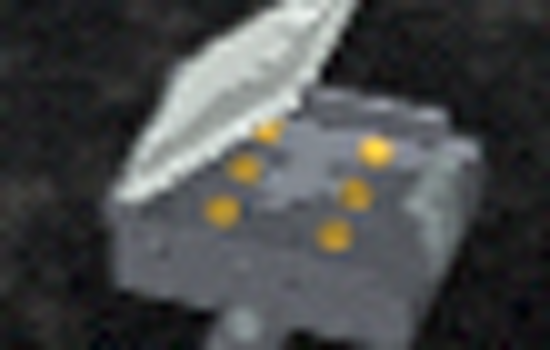

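The catch blade shows in the crop at about (432,205), which is image (318,270). That agrees with my estimate to within 3 mm. Now pressing.

```bash
python3 -m pendant '[[[0,4,-20,0,0,0],[0,0,-20,0,0,0],[0,0,-15,0,0,0],[0,0,-12,0,0,0],[0,0,-10,0,0,0],[0,0,-8,0,0,0],[0,0,-6,0,0,0],[0,0,0,0,0,0]]]'
```

```text
t: 4.15
eef_pos: [0.5232, 0.2815, 0.0439]
eef_rot: [0.0, 0.992, -0.126, -0.0]
force: [-0.2, -0.9, 0.5]
gripper_width: 0.0001
grip_force: 0.1
```

```bash
python3 -m pendant '[[[0,0,-4,0,0,0],[0,0,-3,0,0,0],[0,0,-1,0,0,0],[0,0,0,0,0,0]]]';python3 -m pendant '[[[0,0,-2,0,0,0],[0,0,0,0,0,0]]]';python3 -m pendant '[[[0,0,-1.5,0,0,0],[0,0,0,0,0,0]]]'
```

```text
t: 4.65
eef_pos: [0.5234, 0.2817, 0.0364]
eef_rot: [-0.0, 0.992, -0.126, 0.0]
force: [-1.0, 1.2, 1.7]
gripper_width: 0.0001
grip_force: 0.9
t: 4.9
eef_pos: [0.5233, 0.2815, 0.034]
eef_rot: [0.0, 0.992, -0.126, -0.0]
force: [0.3, 0.0, 0.3]
gripper_width: -0.0001
grip_force: 0.0
t: 5.15
eef_pos: [0.5234, 0.2816, 0.0329]
eef_rot: [0.0, 0.992, -0.126, 0.0]
force: [-1.9, 0.2, 3.1]
gripper_width: -0.0002
grip_force: 1.5
```

```bash
python3 -m pendant '[[[0,0,-1,0,0,0],[0,0,0,0,0,0]]]';python3 -m pendant '[[[0,0,-1,0,0,0],[0,0,0,0,0,0]]]'; python3 - <<'E'
from h import *
s=camera("side")
cv2.imwrite("pics/c3.png",cv2.resize(s["color"][230:290,270:340,::-1],None,fx=8,fy=8,interpolation=cv2.INTER_CUBIC))
E
```

```text
t: 5.4
eef_pos: [0.5234, 0.2817, 0.0325]
eef_rot: [-0.0, 0.992, -0.126, 0.0]
force: [-5.8, -1.8, 9.7]
gripper_width: 0.0
grip_force: 5.1
t: 5.65
eef_pos: [0.5235, 0.2818, 0.0321]
eef_rot: [-0.0, 0.992, -0.126, 0.0]
force: [-8.1, -2.4, 16.8]
gripper_width: -0.0001
grip_force: 8.5
```

View pics/c3.png

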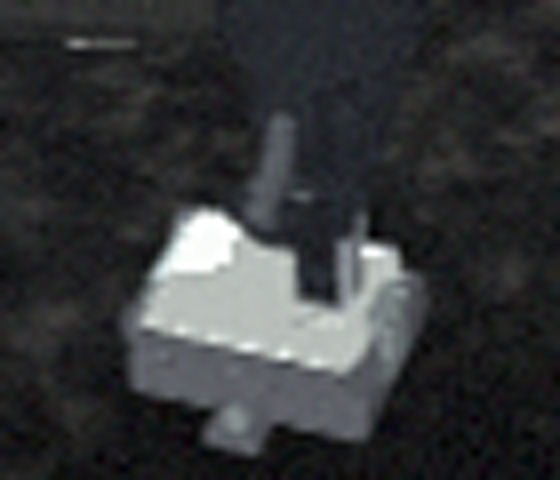

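The guard is flat under the fingers, with the fingertips at crop (325,300), and the force rises like a hard stop. I'll press slightly more, then lift and check.

```bash
python3 -m pendant '[[[0,0,-0.7,0,0,0],[0,0,0,0,0,0]]]';python3 -m pendant '[[[0,0,10,0,0,0],[0,0,30,0,0,0],[0,0,50,0,0,0],[0,0,50,0,0,0],[0,0,50,0,0,0],[0,0,0,0,0,0]]]'; python3 - <<'E'
from h import *
s=camera("side")
cv2.imwrite("pics/c4.png",cv2.resize(s["color"][230:290,270:340,::-1],None,fx=8,fy=8,interpolation=cv2.INTER_CUBIC))
E
```

```text
t: 5.95
eef_pos: [0.5235, 0.2818, 0.0318]
eef_rot: [-0.0, 0.992, -0.126, 0.0]
force: [-10.5, -3.5, 21.4]
gripper_width: -0.0
grip_force: 10.8
t: 6.7
eef_pos: [0.5245, 0.2821, 0.2246]
eef_rot: [-0.002, 0.992, -0.126, 0.003]
force: [-0.1, -0.2, -0.9]
gripper_width: -0.0005
grip_force: 0.0
```

View pics/c4.png

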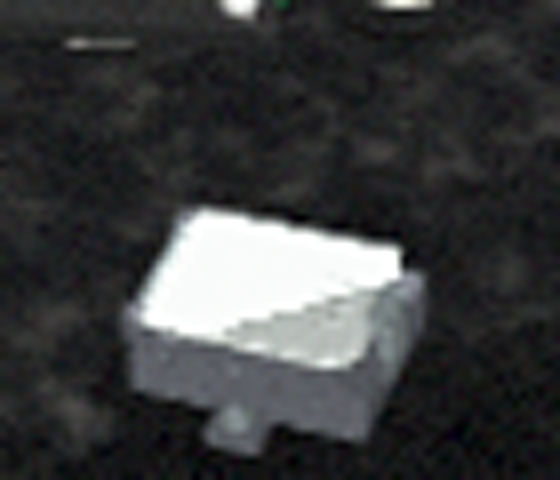

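The guard stayed flat and level after release, with its front edge at crop (370,300) under the catch, so it is latched. Now going to the handle.

```bash
python3 -m pendant '[[[0,-40,40,0,0,0.02],[-8,-50,0,0,0,0.02],[-8,-50,0,0,0,0.02],[-8,-50,0,0,0,0.02],[-8,-50,0,0,0,0.02],[-8,-50,0,0,0,0.02],[-8,-50,0,0,0,0.02],[-8,-50,0,0,0,0.02]]]' 100 && python3 -m pendant '[[[-8,-50,0,0,0,0.02],[-8,-50,0,0,0,0.02],[-8,-50,0,0,0,0.02],[-8,-50,0,0,0,0.02],[-8,-50,0,0,0,0.02],[-8,-50,0,0,0,0.025],[0,0,-40,0,0,0],[0,0,0,0,0,0]]]'; python3 - <<'E'
from h import *
np.set_printoptions(precision=4,suppress=True)
s=camera("side");o=get_obs();X=o["eef_pos"];print(o["qpos"],proj(s,X),proj(s,[.428,-.358,.0745]))
a=cv2.resize(s["color"][110:170,310:390,::-1],None,fx=7,fy=7,interpolation=cv2.INTER_CUBIC)
cv2.imwrite("pics/c5.png",a)
E
```

```text
t: 7.75
eef_pos: [0.4665, -0.1099, 0.2586]
eef_rot: [-0.0, 0.999, -0.046, -0.001]
force: [1.2, -0.5, -0.2]
gripper_width: 0.0852
grip_force: 0.0
t: 8.75
eef_pos: [0.4181, -0.4077, 0.2158]
eef_rot: [-0.003, 1.0, 0.016, -0.002]
force: [0.1, 0.5, 0.7]
gripper_width: 0.0854
grip_force: 0.0
[-0.8158 -0.0748  1.6561  0.      1.564   0.7224] [[356.2033 107.2103]] [[352.3507 146.3896]]
```

View pics/c5.png

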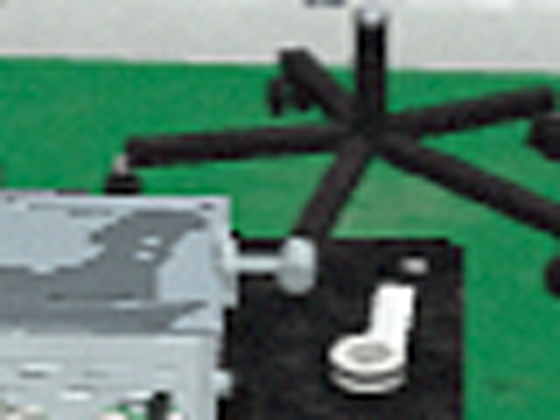

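In the crop the T-bar centre is at (296,264), which is image (352.3,147.7). This matches the estimate. The tool overshot y by 50 mm, so I'll correct that and descend with the fingers astride the bar.

```bash
python3 -m pendant '[[[10,49,0,0,0,0],[0,0,0,0,0,0],[0,0,-45,0,0,0],[0,0,-40,0,0,0],[0,0,-40,0,0,0],[0,0,-25,0,0,0],[0,0,-14,0,0,0],[0,0,0,0,0,0]]]'; python3 - <<'E'
from h import *
s=camera("side");t=camera("top")
a=cv2.resize(s["color"][110:170,310:370,::-1],None,fx=6,fy=6,interpolation=cv2.INTER_CUBIC)
b=cv2.resize(t["color"][195:255,420:480,::-1],None,fx=6,fy=6,interpolation=cv2.INTER_CUBIC)
cv2.imwrite("pics/c6.png",np.hstack([a,b]))
E
```

```text
t: 9.8
eef_pos: [0.4294, -0.3594, 0.0563]
eef_rot: [-0.0, 1.0, 0.017, -0.0]
force: [-0.3, 0.2, -0.3]
gripper_width: 0.0855
grip_force: 0.0
```

View pics/c6.png

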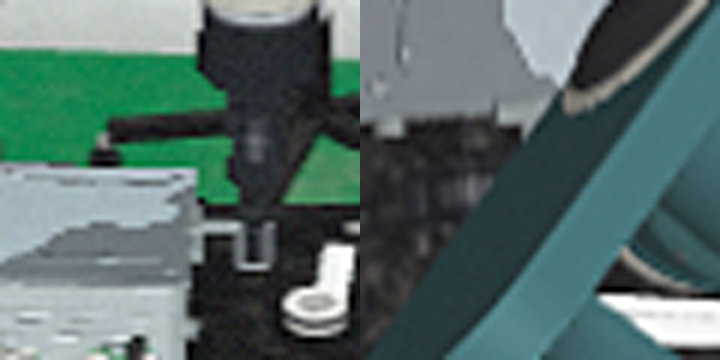

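The near finger is at crop (255,240), beside the bar's end with the stem behind it. Closing now.

```bash
python3 -m pendant '[[[0,0,-4,0,0,0],[0,0,0,0,0,0],[0,0,0,0,0,0],[0,0,0,0,0,0],[0,0,0,0,0,0],[0,0,0,0,0,0],[0,0,0,0,0,0],[0,0,0,0,0,0]]]' 0
```

```text
t: 10.9
eef_pos: [0.4293, -0.3564, 0.0528]
eef_rot: [-0.003, 1.0, 0.017, -0.0]
force: [-9.0, 32.4, 22.1]
gripper_width: 0.0292
grip_force: 59.2
```

```bash
python3 -m pendant '[[[0,3,0,0,0,0],[0,0,0,0,0,0]]]';python3 -c "
from rig import get_obs
o=get_obs();print(o['eef_pos'],o['wrist_torque'],o['force'])"
```

```text
t: 11.15
eef_pos: [0.4293, -0.3562, 0.053]
eef_rot: [-0.0, 1.0, 0.016, -0.0]
force: [-5.7, 4.7, 9.1]
gripper_width: 0.0289
grip_force: 59.7
[ 0.42928066 -0.35617628  0.05297595] [ 1.35440705  0.71814721 -0.24218531] [-5.74102791  4.67339687  9.07380598]
```

```bash
python3 -m pendant '[[[0.4,0,8.8,0,0,0],[0.8,0,8.7,0,0,0],[1.2,0,8.7,0,0,0],[1.7,0,8.6,0,0,0],[2.1,0,8.5,0,0,0],[2.5,0,8.5,0,0,0],[2.9,0,8.3,0,0,0],[3.3,0,8.1,0,0,0]]]'
```

```text
t: 12.15
eef_pos: [0.4444, -0.3559, 0.1207]
eef_rot: [-0.001, 1.0, 0.016, -0.0]
force: [1.0, 6.0, -6.7]
gripper_width: 0.0289
grip_force: 59.5
```

```bash
python3 -m pendant '[[[3.7,0,8,0,0,0],[4.1,0,7.7,0,0,0],[4.5,0.3,7.6,0,0,0],[4.8,0,7.3,0,0,0],[5.2,0.3,7.1,0,0,0],[5.6,0,6.8,0,0,0],[5.8,0.3,6.5,0,0,0],[6.2,0,6.3,0,0,0]]]'; python3 -m pendant '[[[0,0,0,0,0,0],[0,0,0,0,0,0],[0,0,0,0,0,0],[0,0,0,0,0,0]]]'; python3 - <<'E'
from h import *
s=camera("side");print(get_obs()["wrist_torque"])
cv2.imwrite("pics/c7.png",np.hstack([cv2.resize(s["color"][70:180,275:385,::-1],None,fx=5,fy=5,interpolation=cv2.INTER_CUBIC),cv2.resize(s["color"][230:340,290:340,::-1],None,fx=5,fy=5)]))
E
```

```text
t: 13.15
eef_pos: [0.4844, -0.3552, 0.1779]
eef_rot: [-0.0, 1.0, 0.016, -0.0]
force: [-0.3, 5.7, -6.6]
gripper_width: 0.0289
grip_force: 59.6
t: 13.65
eef_pos: [0.4844, -0.3552, 0.1779]
eef_rot: [-0.0, 1.0, 0.016, 0.0]
force: [-0.8, 6.9, -4.1]
gripper_width: 0.0288
grip_force: 61.0
[ 0.97588088  0.44885071 -0.2653823 ]
```

View pics/c7.png

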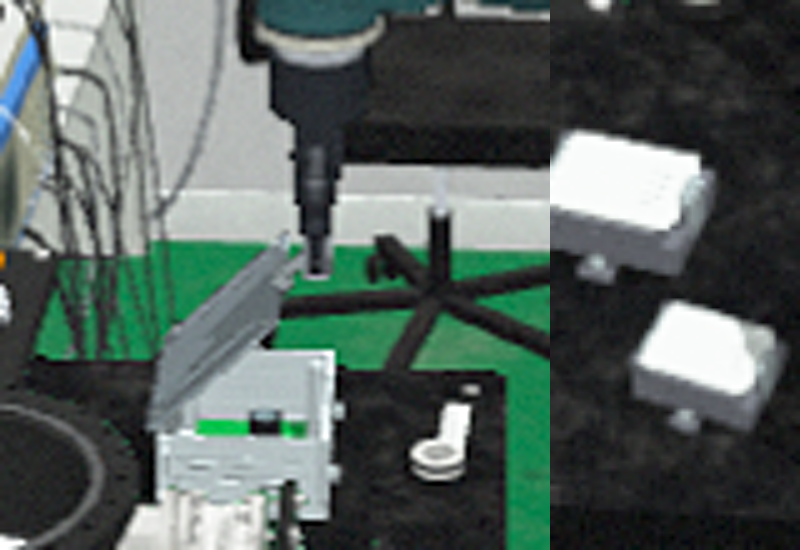

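The lid stands at about 45° with the bar held at crop (315,265). The guard in the right crop is still flat under its catch. The TCP chord of 136.5 mm gives about 44.8°, so I'll hand in.

```bash
python3 -c "
from rig import close_job
print(close_job())"
```

```text
the job is handed in; nothing more can be done
None
```

The guard was pressed down and stayed shut under its catch, then the lid was lifted by its T-handle to about 44.8° (worked out from how far the tool moved), and the job was handed in at about 14 s with the gripper still holding it.

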